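# Open the proof press and load the plate block

### The arm

A 6-joint arm with a two-finger parallel gripper is mounted at the origin on a cart in front of the work surface, level with it; the furniture and walls round the work are solid. World frame = base frame: x ahead of the robot, y to its left, z up, the work surface at z = 0. Lengths are in m, angles in rad, forces in N, time in s.
With the tool pointing down it reaches from about 0.325 to 1 m from the base axis. Payload 5.1 kg.
Tool frame: the origin (TCP) lies midway between the tips of the shut fingers; the grasp point (between the pads) lies 19 mm behind it; z points along the fingers, y is the line along which they close (so a half turn about z gives the same grasp; the last joint's range is limited). The gripper opens to 85 mm and grips with 20 to 120 N. Pads are 22 mm wide; open, the fingers measure 114 mm over their backs; the gripper's body (76 mm by 85 mm) begins 54 mm behind the grasp point. The pads swing forward as they close: fully open they stand 13 mm farther back than shut.
Start: joints at [-1.353, 0.124, 1.65, -0, 1.367, -0.083], TCP at [0.193, -0.621, 0.231] pointing down, gripper open.
Joint ranges: [-2.61, 2.61], [-1.02, 2.33], [0.03, 2.71], [-1.35, 4.49], [0.32, 2.68], [-2.91, 2.91]. Speed limits (rad/s): [2.57, 2.57, 3.14, 3.14, 3.14, 3.14].

### API

Orientations are given as a unit quaternion [x, y, z, w].
In Python, from plant import r gives the robot as it stands.
- The arm moves only by the tool jog_arm, called after "Emit:" by a JSON object that holds its "api" and its "payload", one argument or row to a line. Schema: {"type":"object","properties":{"increments":{"type":"array","items":{"type":"array","prefixItems":[{"type":"array","items":{"type":"number"},"minItems":3,"maxItems":3},{"type":"array","items":{"type":"number"},"minItems":3,"maxItems":3}],"minItems":2,"maxItems":2},"minItems":1,"maxItems":10},"finger_gap":{"type":"number"},"clamp_n":{"type":"number"},"only":{"type":"string"},"quiet":{"type":"boolean"},"lines":{"type":"string"}},"required":["increments"],"additionalProperties":false}. increments is a list of rows, 1 to 10 of them, each written [[dx, dy, dz], [rx, ry, rz]]: dx, dy, dz in units of 50 mm, then a rotation vector rx, ry, rz in units of 0.05 rad; each row is the pose to reach, as a shift and turn from the pose commanded when the call began, along the tool's axes at that moment; what a row does not reach only later rows make up. A row lasts 1/10 s, in which the tool goes at most 0.05 m and 0.15 rad, less where a joint would pass 70% of its speed; a pose out of reach is approached as far as the arm can. finger_gap is the finger opening in m, set as the call begins (left out keeps the last). The fingers move at their own pace and stop on an object; clamp_n is the grip in N (left out, the last holds). Time passes only in rows, so rows that do not move let the fingers close. The tool returns the time, the measured TCP pose, the force, the opening and the grip force at its end. only (a regular expression) keeps the lines of the reply that match it, lines (a string "A,B") keeps lines A to B, and quiet returns only ok. Input that does not fit is refused with a message, and nothing moves.
- r.observe(): the state, without advancing time (a new reading comes with each control period).
- r.camera(name): name is "scene" or "top"; returns the picture (420x560x3 uint8, red, green, blue); there is no depth.
- r.camera_params(name): a dict with "fovy" (degrees; the focal length in pixels is half the picture's height over the tangent of half this angle, whatever the lens; pixels are square), "cx", "cy" (the principal point, pixels), "D" ([k1, k2, p1, p2, k3] as OpenCV has them; the pictures are not rectified), "cam_to_world" (4x4, takes a point from camera to world coordinates). Camera axes: x right, y down, z forward; pixel columns grow to the right and rows downward; lengths in m; the calibration is good to about 2 mm. A picture is of the moment at which its call begins. camera_params takes no time and is no camera call.
- r.job_done(): hands the job in; it is judged then, once.
The state is a dict: "time": time; "q": joint angles; "qvel": joint speeds; "joint_efforts": joint torques, N m; "tcp_pos": TCP position; "ee_rot": TCP orientation; "wrist_force": force on the tool from outside, world axes, zero at the start; "torque": the same for the moment, N m; "finger_gap": finger opening in m; "finger_force": force on a finger pad.
Only numpy, scipy, OpenCV 4.12 (cv2) and the standard library are available. Lean on these libraries where they do the work, as an engineer would, in place of code of your own. Each camera call takes 0.05 s, during which the arm holds its last target. There are 200 camera calls.

### The job

The proof press is shut: press its release button so that the lid springs fully open. Then draw the copper-faced block out of the wooden rack by the end that sticks out, lay it flat on the bench clear of the rack and let go. Take it again round its middle and press it, copper face up, fully down onto the studs of the press bed, leaving the lid open and the tied type form, ink roller and red ink tin where they are.

Things in the scene. Friction and masses are not known exactly. Their poses are not given: they have to be found in the camera images.
- press: dark teal proof press, fixed on the bench, 248 x 190 mm; origin on the bench under the base's middle; x runs from the release button (front) to the lid hinge (back), z up. The base is flat, 22 mm high. Shut, the lid's top is 71 mm high and covers x -66 to +100, y -68 to +68 mm; open, it stands behind the bed, leaning back, 215 mm high
- bed_home (a point): middle of the dark steel bed plate, 24 mm above the bench, axes as the press; the block is home when its origin is here, its x along this x, either way round. Four steel studs, 12 mm thick, 14 mm high, the top 6 mm tapered, stand at x = +-35, y = +-16 mm from here
- frame_top (a point): above bed_home, level with the top of the aluminium frame round the bed, 20 mm above the bed. Inside 118 (x) x 70 mm (y), walls 10 mm thick; each long wall has a 56 mm gap at mid-length, open outwards to the flat base, for the fingers
- clip_grip (a point): middle of the bed, 8 mm up. A sprung clip in each end wall grips the block's ends: laid in, the block's underside stops about here, already on the studs; it takes 8 to 18 N of push to go down the rest, then stays down by itself
- release_button_top (a point): middle of the top of the red round release button (30 mm wide) at the front of the press, 78 mm above the bench when up, 34 mm in front of the shut lid's edge. It goes straight down 6 mm, 6 N at the end; the latch lets go after about 4 mm
- release_button (a joint): button travel in m: 0 up, 0.006 fully down; springs back
- lid (a joint): lid angle in rad: 0 shut and latched, 1.85 at its open stop; once unlatched, a damped spring swings it there in about a second and holds it
- plate_block: block to load: aluminium with an etched copper face on top, 110 (x) x 62 (y) x 26 mm (z), 0.28 kg; origin in the middle of its underside, z up. Four 16 mm square sockets, 15 mm deep, in its underside fit the studs. At the start it lies on the bench in a wide slot of the rack, its x along the rack's x, the end towards the rack's -x sticking out 40 to 50 mm
- rack: low wooden rack, fixed on the bench, 100 (x) x 240 (y) x 42 mm (z); origin on the bench under its middle. Slots open to -x (front at x = -50 mm), no floor, roof 33 mm above the bench, closed back. Wide slots at y = 26 to 107 mm either side: a block can only be slid out towards -x. A wooden stick in a narrow middle slot sticks out 13 mm
- type_form: tied form of grey metal type, 64 (x) x 108 (y) x 25 mm (z), 0.85 kg, origin in the middle of its underside; lies in the other wide slot, also sticking out; leave it there
- roller: hand ink roller with a wooden handle, 127 x 180 x 40 mm, lying left of the press; leave it
- red_ink: round ink tin with a red top, 67 mm wide, 37 mm high, standing left of the press; leave it

How it is judged:
By the outcome, as a careful person would: the job done as asked, in the order asked, and still so for the second after the job is handed in, with the robot touching nothing.
It also fails if it takes over 61 s, if anything falls off the work surface, if the arm or the gripper's body presses on something with over 40 N, if the wrist force passes 120 N, or if a joint passes its speed limit or range.

## Working session

There is one attempt and no reset: what is moved stays moved. The work goes in short steps, Python scripts to look and compute and a tool call to move; the robot and the scene stay as the last step left them, time stands still between calls to the robot, and variables do not carry over. Pictures are saved under pics/ and viewed, at most 10 in all, crops included, and the job is handed in when it is done.

```bash
ls; mkdir -p pics
```

Create h.py:
```python
import numpy as np, cv2
from plant import r
def cam(n):
    p=r.camera_params(n); f=210/np.tan(np.radians(p["fovy"])/2)
    return np.array([[f,0,p["cx"]],[0,f,p["cy"]],[0,0,1]]),np.array(p["D"],float),np.array(p["cam_to_world"])
def px2w(n,uv,z):
    K,D,T=cam(n); u=cv2.undistortPoints(np.array(uv,float).reshape(-1,1,2),K,D).reshape(-1,2)
    d=np.c_[u,np.ones(len(u))]@T[:3,:3].T; o=T[:3,3]
    return o+d*((np.broadcast_to(z,len(u))-o[2])/d[:,2])[:,None]
def w2px(n,P):
    K,D,T=cam(n); W=np.linalg.inv(T)
    return cv2.projectPoints(np.array(P,float).reshape(-1,1,3),cv2.Rodrigues(W[:3,:3])[0],W[:3,3],K,D)[0].reshape(-1,2)
def save(n,name,crop=None,s=1):
    im=r.camera(n)[:,:,::-1]
    if crop: x,y,w,h=crop; im=im[y:y+h,x:x+w]
    cv2.imwrite("pics/"+name,cv2.resize(im,None,fx=s,fy=s,interpolation=cv2.INTER_CUBIC))
```

```bash
python3 -c "
from h import *
save('top','top1.png',None,1.4);save('scene','sc1.png',None,1.4)
for n in('top','scene'):print(cam(n))
print(r.observe())"
```

```text
pics
plant.py
(array([[478.94371626,   0.        , 273.36103358],
       [  0.        , 478.94371626, 212.65799709],
       [  0.        ,   0.        ,   1.        ]]), array([-0.12470911,  0.        ,  0.        ,  0.        ,  0.        ]), array([[ 2.20440904e-02, -9.96846920e-01,  7.62251702e-02,
         4.67841539e-01],
       [-9.99754548e-01, -2.21487064e-02, -5.27254872e-04,
         6.76527924e-02],
       [ 2.21388131e-03, -7.61948378e-02, -9.97090490e-01,
         1.36251718e+00],
       [ 0.00000000e+00,  0.00000000e+00,  0.00000000e+00,
         1.00000000e+00]]))
(array([[483.03984778,   0.        , 280.46995395],
       [  0.        , 483.03984778, 211.97588102],
       [  0.        ,   0.        ,   1.        ]]), array([-0.01457539,  0.        ,  0.        ,  0.        ,  0.        ]), array([[-0.42979467, -0.51666699,  0.74049427, -0.47167953],
       [-0.90288071,  0.23764874, -0.35823107,  0.58335428],
       [ 0.00910864, -0.82254379, -0.56862882,  0.86836435],
       [ 0.        ,  0.        ,  0.        ,  1.        ]]))
{'time': 0.1, 'q': array([-1.35258579e+00,  1.24476438e-01,  1.65155607e+00, -3.44684100e-07,
        1.36750343e+00, -8.26094861e-02]), 'qvel': array([-0.00019187, -0.00176783, -0.00350915, -0.00090259,  0.0021137 ,
       -0.00049182]), 'joint_efforts': array([ 1.98076677e-04, -4.24932146e+01, -3.66653287e+01, -3.86272109e-05,
        3.95257768e-03, -1.13128144e-05]), 'tcp_pos': array([ 0.19244186, -0.62027272,  0.23014127]), 'ee_rot': array([ 9.88709252e-01,  1.49843489e-01, -6.59959358e-05, -9.69400931e-04]), 'wrist_force': array([ 0.98517265,  0.00102593, -0.27626349]), 'torque': array([ 0.0031425 , -0.06382153,  0.03462389]), 'finger_force': 0.0, 'finger_gap': 0.08571481311039704}
```

View pics/top1.png

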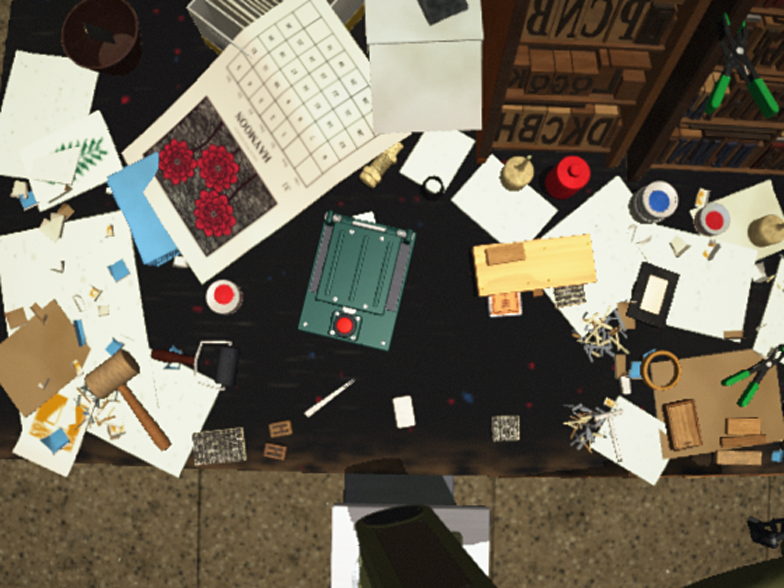

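View pics/sc1.png

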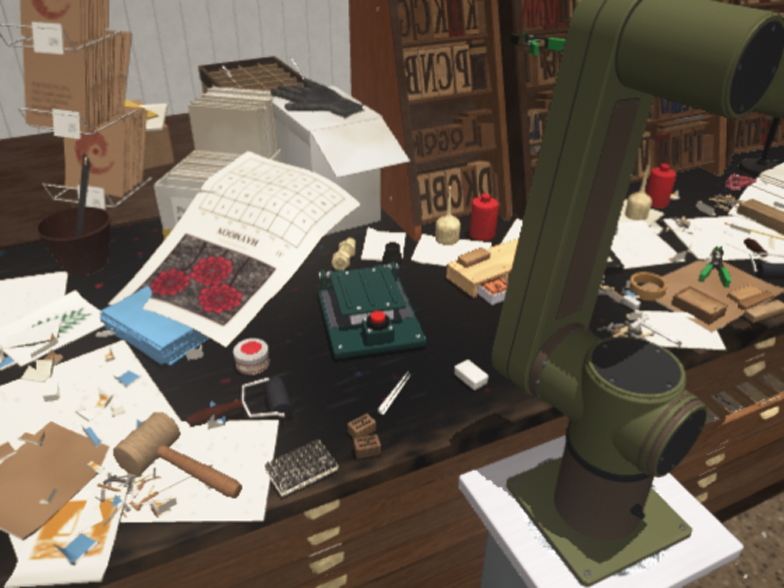

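The top view shows the press with its button at (345,325)/1.4 and the rack at (535,265)/1.4. The copper block sticks out near (505,303)/1.4 and the type form near (570,295)/1.4. I'll enlarge both.

```bash
python3 -c "
from h import *
save('top','a.png',(205,145,100,110),5);save('top','b.png',(330,160,100,80),8)
"
```

```text
(no output)
```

View pics/a.png

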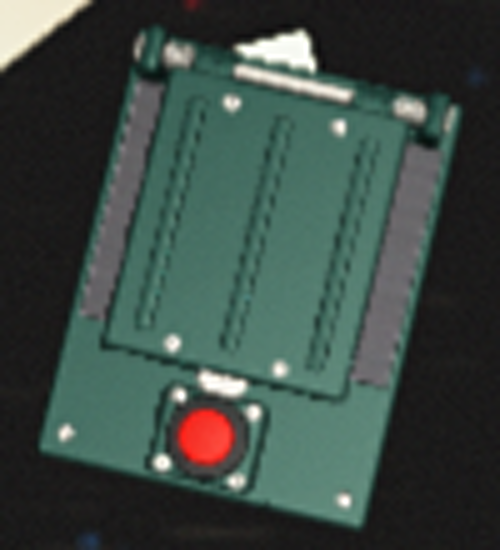

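View pics/b.png

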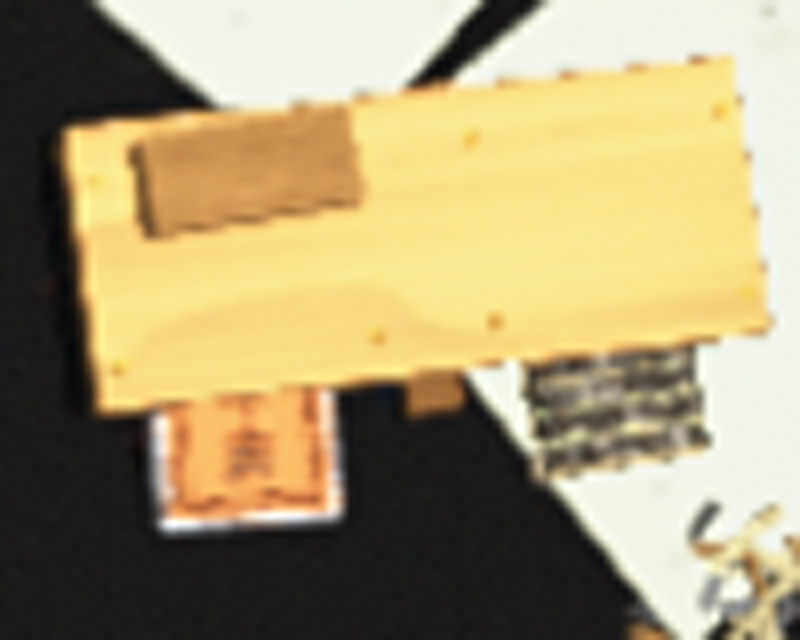

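Crop a (5x, offset 205,145) shows these points:
- Button centre at (206,436).
- Lid front corners at (105,345) and (347,397).
- Base front corners at (40,450) and (362,525).

Crop b (8x, offset 330,160) shows these points:
- Rack corners at (62,128), (735,58), (770,328) and (97,412).
- Block end corners at (160,528) and (342,518).

```bash
python3 -c "
from h import *
np.set_printoptions(precision=4,suppress=True)
A=lambda l:[(205+x/5-.4,145+y/5-.4) for x,y in l]
B=lambda l:[(330+x/8-.44,160+y/8-.44) for x,y in l]
b=px2w('top',A([(206,436)]),.078);print('button',b)
l=px2w('top',A([(105,345),(347,397)]),.071);print('lid front',l,np.linalg.norm(l[0]-l[1]))
s=px2w('top',A([(40,450),(362,525),(462,105),(138,60)]),.022);print('base',s,[np.linalg.norm(s[i]-s[i-1]) for i in range(4)],s.mean(0))
d=l[0]-l[1];y1=np.arctan2(d[1],d[0])-np.pi/2;d=s[0]-s[1];y2=np.arctan2(d[1],d[0])-np.pi/2;print('yaws',y1,y2)
for d2 in (y1,y2):
  u=np.array([np.cos(d2),np.sin(d2)]); print('origin from button',b[0,:2]+u*.1,'from lid',l[:,:2].mean(0)+u*.066,'from base',s[:2,:2].mean(0)+u*.124)
k=px2w('top',B([(62,128),(735,58),(770,328),(97,412)]),.042);print('rack',k,[np.linalg.norm(k[i]-k[i-1]) for i in range(4)],k.mean(0))
for i,j in((0,1),(3,2)):
  d=k[i]-k[j];print('rack yaw',np.arctan2(d[1],d[0])-np.pi/2)
p=px2w('top',B([(160,528),(342,518),(152,410),(330,390)]),.026);print('block',p,np.linalg.norm(p[0]-p[1]));d=p[0]-p[1];print(np.arctan2(d[1],d[0])-np.pi/2)
"
```

```text
button [[0.5129 0.1398 0.078 ]]
lid front [[0.5611 0.1962 0.071 ]
 [0.5359 0.0646 0.071 ]] 0.13399228985247835
base [[0.5049 0.2358 0.022 ]
 [0.4671 0.0545 0.022 ]
 [0.7055 0.0029 0.022 ]
 [0.7273 0.1873 0.022 ]] [np.float64(0.22768363699778157), np.float64(0.18523637753722053), np.float64(0.2438887940348828), np.float64(0.18565818559879618)] [0.6012 0.1201 0.022 ]
yaws -0.189470418006223 -0.20535326275481358
origin from button [0.6111 0.1209] from lid [0.6133 0.1179] from base [0.6078 0.1218]
origin from button [0.6108 0.1194] from lid [0.6131 0.1169] from base [0.6074 0.1199]
rack [[ 0.6766 -0.1092  0.042 ]
 [ 0.708  -0.3485  0.042 ]
 [ 0.6124 -0.3605  0.042 ]
 [ 0.5774 -0.1224  0.042 ]] [np.float64(0.10000255115836901), np.float64(0.2413619742711865), np.float64(0.09634946044267219), np.float64(0.24058760133114016)] [ 0.6436 -0.2351  0.042 ]
rack yaw 0.1305366510806214
rack yaw 0.14572756783161944
block [[ 0.5385 -0.1474  0.026 ]
 [ 0.5434 -0.2118  0.026 ]
 [ 0.5799 -0.1441  0.026 ]
 [ 0.5884 -0.2072  0.026 ]] 0.06455617306591539
0.07540443536358388
```

Add to h.py:
```python
from scipy.spatial.transform import Rotation as R
def go(x,y,z,yaw):
    s=r.observe(); Q=R.from_quat(s["ee_rot"]); d=Q.inv().apply(np.array([x,y,z])-s["tcp_pos"])
    T=R.from_euler('z',yaw)*R.from_quat([1,0,0,0]); rv=(Q.inv()*T).as_rotvec()
    print("t",round(s["time"],2),"d",d.round(4),"rv",rv.round(4))
```

```bash
python3 -c "
from h import *
go(.5129,.1393,.11,-.197)"
```

```text
t 0.2 d [ 0.5311 -0.6306  0.1214] rv [-1.300e-03  2.000e-04  4.978e-01]
```

Careful with the scale: shifts go in units of 50 mm and turns go in units of 0.05 rad. That gives: -0.631 m is -12.62, 0.531 m is 10.62, 0.498 rad is 9.96.

Emit:
{"api": "jog_arm", "payload": {
  "increments": [
    [[10.62, -12.62, 0.4], [0, 0, 9.96]],
    [[10.62, -12.62, 0.4], [0, 0, 9.96]],
    [[10.62, -12.62, 0.4], [0, 0, 9.96]],
    [[10.62, -12.62, 0.4], [0, 0, 9.96]],
    [[10.62, -12.62, 0.4], [0, 0, 9.96]],
    [[10.62, -12.62, 0.4], [0, 0, 9.96]],
    [[10.62, -12.62, 0.4], [0, 0, 9.96]],
    [[10.62, -12.62, 0.4], [0, 0, 9.96]],
    [[10.62, -12.62, 0.4], [0, 0, 9.96]],
    [[10.62, -12.62, 0.4], [0, 0, 9.96]]
  ],
  "finger_gap": 0
}}

```text
time: 1.2
tcp_pos: [0.3869, -0.1583, 0.2193]
ee_rot: [0.995, -0.099, 0.0, 0.0]
wrist_force: [1.2, -0.6, 0.1]
finger_gap: -0.0003
finger_force: 0.0
```

```bash
python3 -c "
from h import *
go(.5129,.1393,.10,-.197)"
```

```text
t 1.2 d [ 0.065  -0.3166  0.1193] rv [ 0.0003 -0.001  -0.0007]
```
d z .1193 - the commanded may differ from measured (still moving). Fine: continue then check.

Emit:
{"api": "jog_arm", "payload": {
  "increments": [
    [[1.3, -6.34, 2], [0, 0, 0]],
    [[1.3, -6.34, 2], [0, 0, 0]],
    [[1.3, -6.34, 2], [0, 0, 0]],
    [[1.3, -6.34, 2], [0, 0, 0]],
    [[1.3, -6.34, 2], [0, 0, 0]],
    [[1.3, -6.34, 2], [0, 0, 0]],
    [[1.3, -6.34, 2], [0, 0, 0]],
    [[1.3, -6.34, 2], [0, 0, 0]],
    [[1.3, -6.34, 2], [0, 0, 0]],
    [[1.3, -6.34, 2], [0, 0, 0]]
  ],
  "finger_gap": 0
}}

```text
time: 2.2
tcp_pos: [0.5124, 0.1373, 0.1195]
ee_rot: [0.995, -0.099, 0.0, 0.0]
wrist_force: [-0.4, -0.5, -0.2]
finger_gap: -0.0001
finger_force: 0.0
```

```bash
python3 -c "
from h import *
go(.5129,.1393,.0725,-.197)"
```

```text
t 2.2 d [ 0.0001 -0.0021  0.047 ] rv [ 0.0002 -0.0003 -0.0008]
```

In the tool's units: 0.048 m is 0.96, 0.04 m is 0.8.

Emit:
{"api": "jog_arm", "payload": {
  "increments": [
    [[0, -0.04, 0.6], [0, 0, 0]],
    [[0, -0.04, 0.8], [0, 0, 0]],
    [[0, -0.04, 0.88], [0, 0, 0]],
    [[0, -0.04, 0.94], [0, 0, 0]],
    [[0, -0.04, 0.96], [0, 0, 0]],
    [[0, -0.04, 0.96], [0, 0, 0]],
    [[0, -0.04, 0.96], [0, 0, 0]]
  ],
  "finger_gap": 0
}}

```text
time: 2.9
tcp_pos: [0.5134, 0.1394, 0.0727]
ee_rot: [0.995, -0.099, 0.001, 0.0]
wrist_force: [-3.6, -1.9, 5.0]
finger_gap: 0.0002
finger_force: 2.7
```

Emit:
{"api": "jog_arm", "payload": {
  "increments": [
    [[0, 0, -0.6], [0, 0, 0]],
    [[0, 0, -1.4], [0, 0, 0]],
    [[-0.6, 0, -2.4], [0, 0, 0]],
    [[-1.2, 0, -2.8], [0, 0, 0]],
    [[-1.2, 0, -2.8], [0, 0, 0]],
    [[-1.2, 0, -2.8], [0, 0, 0]]
  ],
  "finger_gap": 0.085
}}

```text
time: 3.5
tcp_pos: [0.4546, 0.1519, 0.2127]
ee_rot: [0.995, -0.098, 0.002, -0.001]
wrist_force: [0.1, -0.6, -0.3]
finger_gap: 0.0846
finger_force: 0.0
```

```bash
python3 -c "
from h import *
go(.557,-.179,.12,.085)"
```

```text
t 3.5 d [0.1647 0.3047 0.0928] rv [-0.0011 -0.0042 -0.2817]
```

Emit:
{"api": "jog_arm", "payload": {
  "increments": [
    [[3.3, 6.1, 1.8], [0, 0, -5.64]],
    [[3.3, 6.1, 1.8], [0, 0, -5.64]],
    [[3.3, 6.1, 1.8], [0, 0, -5.64]],
    [[3.3, 6.1, 1.8], [0, 0, -5.64]],
    [[3.3, 6.1, 1.8], [0, 0, -5.64]],
    [[3.3, 6.1, 1.8], [0, 0, -5.64]],
    [[3.3, 6.1, 1.8], [0, 0, -5.64]],
    [[3.3, 6.1, 1.8], [0, 0, -5.64]],
    [[3.3, 6.1, 1.8], [0, 0, -5.64]],
    [[3.3, 6.1, 1.8], [0, 0, -5.64]]
  ]
}}

```text
time: 4.5
tcp_pos: [0.5555, -0.1794, 0.1197]
ee_rot: [0.999, 0.042, -0.001, -0.001]
wrist_force: [-0.1, -0.5, -0.9]
finger_gap: 0.0852
finger_force: 0.0
```

```bash
python3 -c "
from h import *
save('top','c.png',(200,130,250,150),3)
go(.557,-.179,-.002,.085)"
```

```text
t 4.55 d [0.0015 0.0004 0.1224] rv [-0.0012  0.0013  0.0001]
```

View pics/c.png

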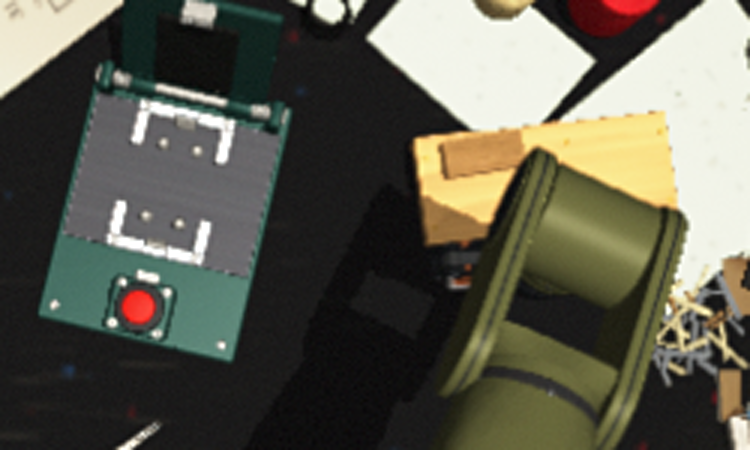

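The lid stands open. The four studs show in the crop at (164,143), (197,151), (146,216) and (180,224). Next I lower onto the block's end and grip it.

In the tool's units: 0.122 m is 2.44, 0.12 m is 2.4.

Emit:
{"api": "jog_arm", "payload": {
  "increments": [
    [[0.02, 0, 1], [0, 0, 0]],
    [[0.02, 0, 1.8], [0, 0, 0]],
    [[0.02, 0, 2.2], [0, 0, 0]],
    [[0.02, 0, 2.4], [0, 0, 0]],
    [[0.02, 0, 2.44], [0, 0, 0]],
    [[0.02, 0, 2.44], [0, 0, 0]]
  ],
  "finger_gap": 0.085
}}

```text
time: 5.15
tcp_pos: [0.558, -0.1793, 0.0005]
ee_rot: [0.999, 0.043, 0.001, 0.0]
wrist_force: [-0.8, 0.8, 0.2]
finger_gap: 0.0852
finger_force: 0.0
```

Emit:
{"api": "jog_arm", "payload": {
  "increments": [
    [[0, 0, 0], [0, 0, 0]],
    [[0, 0, 0], [0, 0, 0]],
    [[0, 0, 0], [0, 0, 0]],
    [[0, 0, 0], [0, 0, 0]],
    [[0, 0, 0], [0, 0, 0]],
    [[0, 0, 0], [0, 0, 0]]
  ],
  "finger_gap": 0.04,
  "clamp_n": 60
}}

```text
time: 5.75
tcp_pos: [0.5587, -0.1803, 0.0015]
ee_rot: [0.999, 0.042, 0.002, 0.001]
wrist_force: [0.1, 0.7, 7.2]
finger_gap: 0.0605
finger_force: 67.7
```

```bash
python3 -c "
from h import *
print(px2w('top',[(200+x/3-.33,130+y/3-.33) for x,y in [(164,143),(197,151),(146,216),(180,224)]],.038))
go(.447,-.191,.002,.085)"
```

```text
[[0.66678092 0.1222258  0.038     ]
 [0.65994101 0.09134663 0.038     ]
 [0.59817272 0.13715943 0.038     ]
 [0.59142696 0.10548045 0.038     ]]
t 5.75 d [-0.1122  0.0012 -0.0009] rv [ 0.0014 -0.0033 -0.0002]
```

In the tool's units: -0.11 m is -2.2, -0.05 m is -1.

Emit:
{"api": "jog_arm", "payload": {
  "increments": [
    [[-0.2, 0.01, -0.01], [0, 0, 0]],
    [[-0.6, 0.03, -0.01], [0, 0, 0]],
    [[-1, 0.05, -0.01], [0, 0, 0]],
    [[-1.4, 0.07, -0.01], [0, 0, 0]],
    [[-1.8, 0.1, -0.01], [0, 0, 0]],
    [[-2.2, 0.12, -0.01], [0, 0, 0]],
    [[-2.3, 0.12, -0.01], [0, 0, 0]],
    [[-2.3, 0.12, -0.01], [0, 0, 0]],
    [[-2.3, 0.12, -0.01], [0, 0, 0]]
  ]
}}

```text
time: 6.65
tcp_pos: [0.4432, -0.1965, 0.0015]
ee_rot: [0.999, 0.042, 0.0, 0.001]
wrist_force: [-3.5, -2.4, 11.1]
finger_gap: 0.0603
finger_force: 68.2
```

Emit:
{"api": "jog_arm", "payload": {
  "increments": [
    [[0, 0, 0], [0, 0, 0]],
    [[0, 0, 0], [0, 0, 0]],
    [[0, 0, 0], [0, 0, 0]],
    [[0, 0, 0], [0, 0, 0]]
  ],
  "finger_gap": 0.085
}}

```text
time: 7.05
tcp_pos: [0.4425, -0.1951, -0.0008]
ee_rot: [0.999, 0.042, -0.0, -0.0]
wrist_force: [-0.6, 0.8, 0.6]
finger_gap: 0.0849
finger_force: 0.0
```

Emit:
{"api": "jog_arm", "payload": {
  "increments": [
    [[0, 0, -1], [0, 0, 0]],
    [[0, 0, -2], [0, 0, 0]],
    [[0, 0, -3], [0, 0, 0]],
    [[-1, 0.4, -3.6], [0, 0, 0]],
    [[-2, 1, -3.6], [0, 0, 0]],
    [[-2, 2, -3.6], [0, 0, 0]],
    [[-2, 3, -3.6], [0, 0, 0]],
    [[-2, 4, -3.6], [0, 0, 0]],
    [[-2, 5, -3.6], [0, 0, 0]],
    [[-2, 5, -3.6], [0, 0, 0]]
  ]
}}

```text
time: 8.05
tcp_pos: [0.364, -0.4569, 0.1789]
ee_rot: [0.999, 0.041, -0.0, 0.0]
wrist_force: [0.4, 1.9, -0.6]
finger_gap: 0.0852
finger_force: 0.0
```

```bash
python3 -c "
from h import *
a=r.camera('top')[:,:,::-1]
f=lambda x,y,w,h,s:cv2.resize(a[y:y+h,x:x+w],None,fx=s,fy=s,interpolation=cv2.INTER_CUBIC)
cv2.imwrite('pics/d.png',np.hstack([f(220,155,70,80,5),f(335,190,70,80,5)]))"
```

```text
(no output)
```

View pics/d.png

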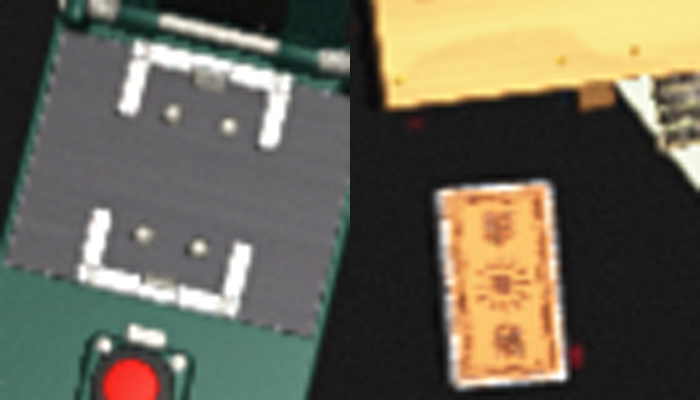

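Stud tops in the left panel are at (174,113), (229,126), (144,234) and (200,247). The block lies clear of the rack; its right edge runs from (552,181) to (567,380) and its left edge from (437,188) to (453,388). The left edge includes some of the side face.

```bash
python3 -c "
from h import *
np.set_printoptions(precision=4,suppress=True)
s=px2w('top',[(220+x/5-.4,155+y/5-.4) for x,y in [(174,113),(229,126),(144,234),(200,247)]],.038)[:,:2]
yaw=np.arctan2(*(s[0]+s[1]-s[2]-s[3])[::-1]);d=s[0]+s[2]-s[1]-s[3];print('bed',s.mean(0),yaw,np.arctan2(d[1],d[0])-np.pi/2,np.linalg.norm(s[0]-s[2]),np.linalg.norm(s[0]-s[1]))
b=px2w('top',[(335+x/5-.4,190+y/5-.4) for x,y in [(87,188),(202,181),(217,380),(103,388)]],.026)[:,:2]
rt=b[1]-b[2];y=np.arctan2(rt[1],rt[0]);print(b,'L',np.linalg.norm(rt),np.linalg.norm(b[0]-b[3]),'W',np.linalg.norm(b[0]-b[1]),np.linalg.norm(b[2]-b[3]),'yaw',y)
n=np.array([-np.sin(y),np.cos(y)]);c=(b[1]+b[2])/2+.031*n;print('c',c,b.mean(0))
go(c[0],c[1],.1,y)"
```

```text
bed [0.6297 0.114 ] -0.21271155549247 -0.20950836823094554 0.0698567794723524 0.03158400814265435
[[ 0.534  -0.1543]
 [ 0.5393 -0.2194]
 [ 0.428  -0.229 ]
 [ 0.4225 -0.1647]] L 0.11172871705092717 0.11203138286237616 W 0.06532865828315379 0.06451906573804614 yaw 0.08565240591469564
c [ 0.481  -0.1933] [ 0.481  -0.1919]
t 8.1 d [ 0.1381 -0.2523  0.0788] rv [-0.0002  0.0007 -0.0036]
```

In the tool's units: -0.252 m is -5.04, -0.25 m is -5.

Emit:
{"api": "jog_arm", "payload": {
  "increments": [
    [[1, -2, 0], [0, 0, 0]],
    [[2, -3, 0], [0, 0, 0]],
    [[2.76, -4, 0.4], [0, 0, 0]],
    [[2.76, -5, 1], [0, 0, 0]],
    [[2.76, -5.04, 2], [0, 0, 0]],
    [[2.76, -5.04, 2.6], [0, 0, 0]],
    [[2.76, -5.04, 2.6], [0, 0, 0]],
    [[2.76, -5.04, 2.6], [0, 0, 0]],
    [[2.76, -5.04, 2.6], [0, 0, 0]]
  ]
}}

```text
time: 9.0
tcp_pos: [0.4799, -0.1888, 0.0493]
ee_rot: [0.999, 0.044, -0.001, -0.0]
wrist_force: [0.0, 0.1, 1.0]
finger_gap: 0.0853
finger_force: 0.0
```

```bash
python3 -c "
from h import *
go(.481,-.1928,.007,.0857)"
```

```text
t 9.0 d [0.0008 0.0041 0.0423] rv [-0.0008  0.0017  0.0014]
```

Emit:
{"api": "jog_arm", "payload": {
  "increments": [
    [[0.02, 0.02, 0.4], [0, 0, 0]],
    [[0.02, 0.02, 0.7], [0, 0, 0]],
    [[0.02, 0.02, 0.84], [0, 0, 0]],
    [[0.02, 0.02, 0.84], [0, 0, 0]],
    [[0.02, 0.02, 0.84], [0, 0, 0]]
  ]
}}

```text
time: 9.5
tcp_pos: [0.4821, -0.1916, 0.0083]
ee_rot: [0.999, 0.042, 0.0, 0.0]
wrist_force: [0.6, 1.0, -0.8]
finger_gap: 0.0851
finger_force: 0.0
```

```bash
python3 -c "
from h import *
go(.481,-.1928,.007,.0857)"
```

```text
t 9.5 d [-0.0012  0.0011  0.0013] rv [ 0.0004 -0.0007 -0.0015]
```

Emit:
{"api": "jog_arm", "payload": {
  "increments": [
    [[-0.02, 0.02, 0.02], [0, 0, 0]],
    [[-0.02, 0.02, 0.02], [0, 0, 0]],
    [[-0.02, 0.02, 0.02], [0, 0, 0]]
  ],
  "finger_gap": 0.085
}}

```text
time: 9.8
tcp_pos: [0.4811, -0.1923, 0.0071]
ee_rot: [0.999, 0.042, 0.0, 0.0]
wrist_force: [0.3, -0.3, 0.7]
finger_gap: 0.0851
finger_force: 0.0
```

Emit:
{"api": "jog_arm", "payload": {
  "increments": [
    [[0, 0, 0], [0, 0, 0]],
    [[0, 0, 0], [0, 0, 0]],
    [[0, 0, 0], [0, 0, 0]],
    [[0, 0, 0], [0, 0, 0]],
    [[0, 0, 0], [0, 0, 0]],
    [[0, 0, 0], [0, 0, 0]],
    [[0, 0, 0], [0, 0, 0]]
  ],
  "finger_gap": 0.04,
  "clamp_n": 90
}}

```text
time: 10.5
tcp_pos: [0.4816, -0.1925, 0.0077]
ee_rot: [0.999, 0.042, 0.001, 0.0]
wrist_force: [-0.6, -0.8, 5.6]
finger_gap: 0.0601
finger_force: 98.7
```

Emit:
{"api": "jog_arm", "payload": {
  "increments": [
    [[0, 0, -0.6], [0, 0, 0]],
    [[0, 0, -1.4], [0, 0, 0]],
    [[0, 0, -2.2], [0, 0, 0]],
    [[0, 0, -2.6], [0, 0, 0]],
    [[0, 0, -2.6], [0, 0, 0]]
  ]
}}

```text
time: 11.0
tcp_pos: [0.4827, -0.193, 0.1399]
ee_rot: [0.999, 0.042, 0.003, 0.002]
wrist_force: [1.1, -0.4, -2.8]
finger_gap: 0.0595
finger_force: 98.8
```

```bash
python3 -c "
from h import *
go(.6297,.114,.14,-.211)"
```

```text
t 11.0 d [ 1.725e-01 -2.935e-01 -2.000e-04] rv [ 0.0026 -0.0059  0.2959]
```

Emit:
{"api": "jog_arm", "payload": {
  "increments": [
    [[0.4, -0.6, 0], [0, 0, 0.6]],
    [[0.8, -1.4, 0], [0, 0, 1.6]],
    [[1.2, -2.2, 0], [0, 0, 2.4]],
    [[1.7, -3, 0], [0, 0, 3.2]],
    [[2.2, -3.8, 0], [0, 0, 4]],
    [[2.6, -4.6, 0], [0, 0, 4.8]],
    [[3.2, -5.4, 0], [0, 0, 5.6]],
    [[3.44, -5.86, 0], [0, 0, 5.92]],
    [[3.44, -5.86, 0], [0, 0, 5.92]],
    [[3.44, -5.86, 0], [0, 0, 5.92]]
  ]
}}

```text
time: 12.0
tcp_pos: [0.6257, 0.1146, 0.1333]
ee_rot: [0.995, -0.105, -0.003, 0.001]
wrist_force: [1.0, -1.1, -2.7]
finger_gap: 0.0598
finger_force: 98.7
```

```bash
python3 -c "
from h import *
go(.6297,.114,.065,-.211)"
```

```text
t 12.0 d [ 0.0044 -0.0004  0.0683] rv [0.002  0.0049 0.0013]
```

In the tool's units: 0.05 m is 1, 0.04 m is 0.8.

Emit:
{"api": "jog_arm", "payload": {
  "increments": [
    [[0.04, 0, 0.4], [0, 0, 0]],
    [[0.04, 0, 0.8], [0, 0, 0]],
    [[0.04, 0, 1], [0, 0, 0]],
    [[0.04, 0, 1], [0, 0, 0]],
    [[0.04, 0, 1], [0, 0, 0]],
    [[0.04, 0, 1], [0, 0, 0]]
  ]
}}

```text
time: 12.6
tcp_pos: [0.6302, 0.1137, 0.088]
ee_rot: [0.994, -0.106, 0.001, -0.0]
wrist_force: [0.1, -0.5, -2.9]
finger_gap: 0.0596
finger_force: 98.7
```

```bash
python3 -c "
from h import *
go(.6297,.114,.065,-.211)
a=r.camera('top')[:,:,::-1];b=r.camera('scene')[:,:,::-1]
f=lambda a,x,y,w,h,s:cv2.resize(a[y:y+h,x:x+w],None,fx=s,fy=s,interpolation=cv2.INTER_CUBIC)
cv2.imwrite('pics/e.png',np.hstack([f(a,210,140,80,110,5),f(b,220,160,80,110,5)]))"
```

```text
t 12.6 d [-0.0006 -0.0002  0.023 ] rv [-0.0006 -0.002  -0.0006]
```

View pics/e.png

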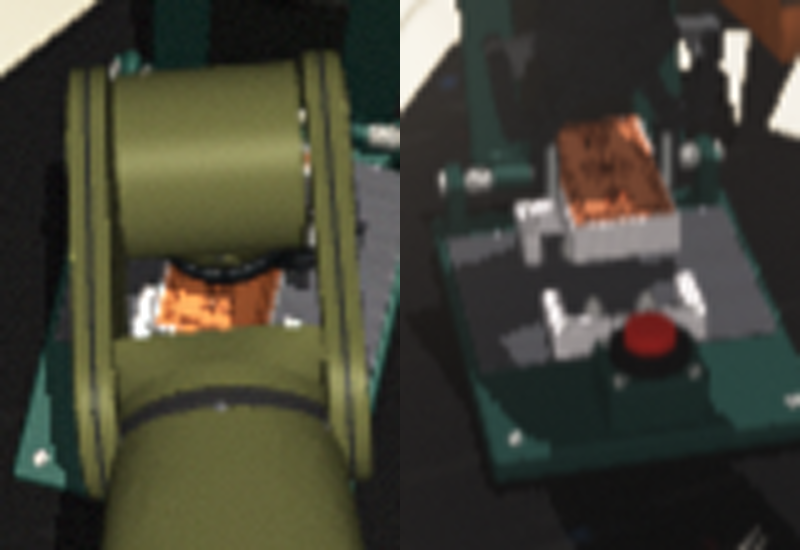

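```bash
python3 -c "
from h import *
np.set_printoptions(precision=1,suppress=True)
q=-.211;M=np.array([[np.cos(q),-np.sin(q)],[np.sin(q),np.cos(q)]])
def P(n,l,z,o,h):
  w=np.c_[np.array(l)@M.T+[.6297,.114],np.full(len(l),z)]
  return (w2px(n,w)-o+.4)*5+h
for n,o,h in (('scene',(220,160),(400,0)),('top',(210,140),(0,0))):
  print(n,'top face fl fr br bl',P(n,[(-.055,.031),(-.055,-.031),(.055,-.031),(.055,.031)],.107,o,h).tolist())
  print('bottom fl fr',P(n,[(-.055,.031),(-.055,-.031)],.081,o,h).tolist())
  print('frame outer fl fr bl',P(n,[(-.069,.045),(-.069,-.045),(.069,.045)],.044,o,h).tolist())
  print('gap fl fr',P(n,[(-.028,.045),(-.028,-.045)],.044,o,h).tolist())
"
```

```text
scene top face fl fr br bl [[573.6208088396102, 226.60791351658926], [680.4245737590718, 213.43053094303355], [639.9883389094056, 115.81201531990129], [539.3116238302651, 127.38550976026912]]
bottom fl fr [[574.6053911319293, 264.37407896615605], [680.2678180243713, 251.00987004944113]]
frame outer fl fr bl [[556.6273637813383, 333.8313361764749], [708.8580146130699, 313.7417727194345], [516.0998380569599, 205.13398725391053]]
gap fl fr [[543.9280920440722, 293.5094089535607], [692.8465719987189, 274.36733237320493]]
top top face fl fr br bl [[150.95570601083605, 326.37298087023385], [265.4096107673807, 353.4811182294585], [313.74108196204, 152.2046394232815], [200.06761866110307, 125.56349853201763]]
bottom fl fr [[154.2259594048667, 330.84143707169375], [266.3789855882187, 357.40940722695836]]
frame outer fl fr bl [[128.09966199385113, 355.62291695715686], [286.47251608911756, 393.195794509502], [186.91391491849797, 115.59370251166752]]
gap fl fr [[145.63217104087838, 283.8499667330701], [303.6698415339346, 321.20642708268946]]
```

In the tool's units: 0.039 m is 0.78, 0.036 m is 0.72.

Emit:
{"api": "jog_arm", "payload": {
  "increments": [
    [[-0.01, 0, 0.3], [0, 0, 0]],
    [[-0.01, 0, 0.6], [0, 0, 0]],
    [[-0.01, 0, 0.72], [0, 0, 0]],
    [[-0.01, 0, 0.78], [0, 0, 0]],
    [[-0.01, 0, 0.78], [0, 0, 0]],
    [[-0.01, 0, 0.78], [0, 0, 0]]
  ]
}}

```text
time: 13.3
tcp_pos: [0.629, 0.1141, 0.0478]
ee_rot: [0.994, -0.105, 0.0, -0.0]
wrist_force: [-0.3, 0.8, -2.0]
finger_gap: 0.0597
finger_force: 98.8
```

Emit:
{"api": "jog_arm", "payload": {
  "increments": [
    [[0, 0, 0.04], [0, 0, 0]],
    [[0, 0, 0.08], [0, 0, 0]],
    [[0, 0, 0.12], [0, 0, 0]],
    [[0, 0, 0.16], [0, 0, 0]],
    [[0, 0, 0.16], [0, 0, 0]]
  ]
}}

```text
time: 13.8
tcp_pos: [0.6299, 0.114, 0.0404]
ee_rot: [0.994, -0.105, 0.001, -0.0]
wrist_force: [1.3, 0.3, -1.1]
finger_gap: 0.0599
finger_force: 99.0
```

The block is already below the stud tops with no contact force, so the sockets are on the studs. I'll push it down past the clips.

Emit:
{"api": "jog_arm", "payload": {
  "increments": [
    [[0, 0, 0.04], [0, 0, 0]],
    [[0, 0, 0.08], [0, 0, 0]],
    [[0, 0, 0.12], [0, 0, 0]],
    [[0, 0, 0.16], [0, 0, 0]],
    [[0, 0, 0.2], [0, 0, 0]],
    [[0, 0, 0.22], [0, 0, 0]],
    [[0, 0, 0.22], [0, 0, 0]],
    [[0, 0, 0.22], [0, 0, 0]]
  ]
}}

```text
time: 14.6
tcp_pos: [0.6303, 0.1145, 0.0317]
ee_rot: [0.994, -0.105, 0.001, -0.0]
wrist_force: [-2.7, 0.3, 11.4]
finger_gap: 0.0595
finger_force: 100.3
```

Emit:
{"api": "jog_arm", "payload": {
  "increments": [
    [[0, 0, 0.04], [0, 0, 0]],
    [[0, 0, 0.06], [0, 0, 0]],
    [[0, 0, 0.06], [0, 0, 0]]
  ]
}}

```text
time: 14.9
tcp_pos: [0.6303, 0.1145, 0.0316]
ee_rot: [0.994, -0.105, 0.001, -0.0]
wrist_force: [-12.5, 0.4, 27.3]
finger_gap: 0.0596
finger_force: 101.9
```

Emit:
{"api": "jog_arm", "payload": {
  "increments": [
    [[0, 0, 0.04], [0, 0, 0]],
    [[0, 0, 0.08], [0, 0, 0]],
    [[0, 0, 0.08], [0, 0, 0]]
  ]
}}

```text
time: 15.2
tcp_pos: [0.6304, 0.1145, 0.0315]
ee_rot: [0.994, -0.105, -0.0, 0.0]
wrist_force: [-24.6, -1.8, 47.1]
finger_gap: 0.0597
finger_force: 104.1
```

Bottomed out: the height is as expected and the force climbs steeply. I'll relax, release and back off.

In the tool's units: -0.008 m is -0.16, -0.004 m is -0.08.

Emit:
{"api": "jog_arm", "payload": {
  "increments": [
    [[0, 0, -0.08], [0, 0, 0]],
    [[0, 0, -0.16], [0, 0, 0]],
    [[0, 0, -0.16], [0, 0, 0]]
  ]
}}

```text
time: 15.5
tcp_pos: [0.6297, 0.1145, 0.0317]
ee_rot: [0.994, -0.105, 0.001, -0.0]
wrist_force: [-3.2, 2.9, 11.0]
finger_gap: 0.0595
finger_force: 100.2
```

Emit:
{"api": "jog_arm", "payload": {
  "increments": [
    [[0, 0, 0], [0, 0, 0]],
    [[0, 0, 0], [0, 0, 0]],
    [[0, 0, 0], [0, 0, 0]],
    [[0, 0, 0], [0, 0, 0]]
  ],
  "finger_gap": 0.085
}}

```text
time: 15.9
tcp_pos: [0.6283, 0.1139, 0.0288]
ee_rot: [0.994, -0.105, -0.001, 0.0]
wrist_force: [-1.4, -0.2, -0.1]
finger_gap: 0.0849
finger_force: 0.0
```

Emit:
{"api": "jog_arm", "payload": {
  "increments": [
    [[0, 0, -0.6], [0, 0, 0]],
    [[0, 0, -1.4], [0, 0, 0]],
    [[0, 0, -2.2], [0, 0, 0]],
    [[-0.6, 0, -3], [0, 0, 0]],
    [[-1.6, 0.8, -3.4], [0, 0, 0]],
    [[-2.6, 1.6, -3.4], [0, 0, 0]],
    [[-3.4, 2.6, -3.4], [0, 0, 0]],
    [[-3.4, 3.6, -3.4], [0, 0, 0]],
    [[-3.4, 4.6, -3.4], [0, 0, 0]],
    [[-3.4, 5.6, -3.4], [0, 0, 0]]
  ]
}}

```text
time: 16.9
tcp_pos: [0.4123, -0.0904, 0.1997]
ee_rot: [0.995, -0.105, 0.001, 0.0]
wrist_force: [1.0, -0.0, -0.2]
finger_gap: 0.0851
finger_force: 0.0
```

Emit:
{"api": "jog_arm", "payload": {
  "increments": [
    [[0, 1, 0], [0, 0, 0]],
    [[0, 2, 0], [0, 0, 0]],
    [[0, 2, 0], [0, 0, 0]],
    [[0, 2, 0], [0, 0, 0]]
  ]
}}

```text
time: 17.3
tcp_pos: [0.3922, -0.1882, 0.1994]
ee_rot: [0.994, -0.107, -0.0, -0.0]
wrist_force: [-0.4, -0.0, -0.3]
finger_gap: 0.0851
finger_force: 0.0
```

```bash
python3 -c "
from h import *
a=r.camera('top')[:,:,::-1];b=r.camera('scene')[:,:,::-1]
f=lambda a,x,y,w,h,s:cv2.resize(a[y:y+h,x:x+w],None,fx=s,fy=s,interpolation=cv2.INTER_CUBIC)
cv2.imwrite('pics/f.png',np.hstack([f(a,200,120,80,115,5),f(b,220,155,80,115,5)]))
cv2.imwrite('pics/g.png',f(a,0,0,560,420,1.4))"
```

```text
(no output)
```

View pics/f.png

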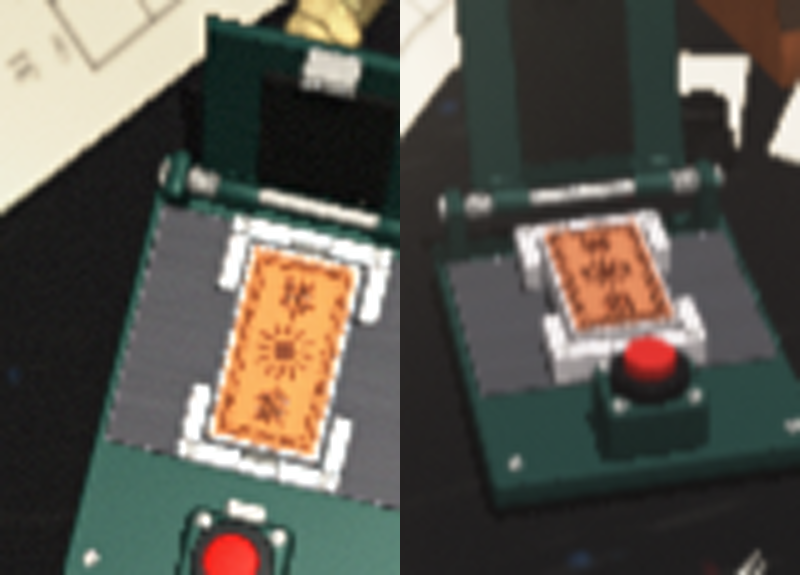

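View pics/g.png

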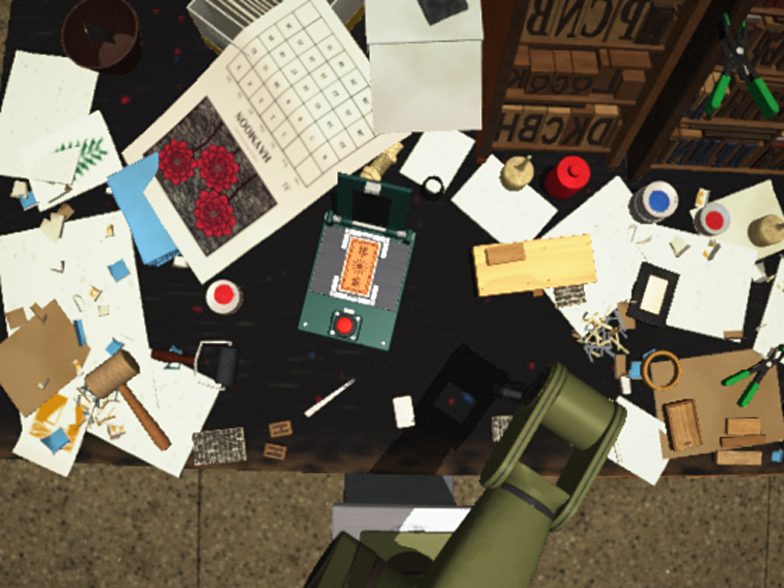

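The block sits level in the frame (centre near (283,350) in the left crop), copper face up. The lid is open, and the form, roller and tin have not moved.

```bash
python3 -c "
from plant import r
print(r.job_done())"
```

```text
the job is handed in; nothing more can be done
None
```

The job is handed in at about 17 s: the lid is open and the block is pressed home copper face up, by force, height and the final pictures, with the form, roller and ink tin left where they were.

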